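# Click the windowed sleeve onto the regulator stub

### The arm

A 6-joint arm with a two-finger parallel gripper is mounted at the origin on the work surface. World frame = base frame: x ahead of the robot, y to its left, z up, the work surface at z = 0. Lengths are in m, angles in rad, forces in N, time in s.
With the tool pointing down it reaches from about 0.35 to 0.975 m from the base axis. Payload 4.9 kg.
Tool frame: the origin (TCP) lies on the centre line of the jaws, within the pads' length; the fingertips stand ctrl.tcp_to_tips ahead of it and the grasp point (between the pads) lies 3 mm ahead of it (ctrl.tcp_to_tips is the distance from the TCP to the fingertips, in m); z points along the fingers, y is the direction in which the jaws open and shut (so a half turn about z gives the same grasp; the last joint's range is limited). The gripper opens to 85 mm and grips with 20 to 120 N. Pads are 22 mm wide; open, the fingers measure 114 mm over their backs; the gripper's body (76 mm by 85 mm) begins 54 mm behind the grasp point. The pads swing forward as they close: fully open they stand 13 mm farther back than shut.
Start: joints at [1.167, 0.053, 1.613, -0, 1.476, -0.119], TCP at [0.176, 0.6, 0.253] pointing down, gripper open.
Joint ranges: [-3.01, 3.01], [-1.01, 2.22], [0.06, 2.58], [-1.02, 4.17], [0.09, 2.62], [-3.14, 3.14]. Speed limits (rad/s): [2.57, 2.57, 3.14, 3.14, 3.14, 3.14].

### API

Orientations are given as a rotation vector (axis times angle).
In Python, from station import ctrl, vision gives the robot as it stands.
- The arm moves only by the tool jog_arm, never from a script. Its argument "deltas" is a list of rows, each a list of 7 numbers: the turn, a rotation vector about the tool's x, y, z in rad, then the shift along the tool's x, y, z in cm, then the opening, from 0 (shut) to 1 (fully open). A call has 1 to 12 rows; each row shifts and turns the commanded pose from where the row before left it, along the tool's axes as they then stand; what a row does not reach is not made up. A row lasts 1/12 s, in which the tool goes at most 41.7 mm and 7.16 degrees, less where a joint would pass 70% of its speed; a pose out of reach is approached as far as the arm can. A call with a gripper value outside its range is refused whole. The fingers move at their own pace and stop on an object; "grip_force" is the grip in N (left out, the last holds). Time passes only in rows, so rows that do not move let the fingers close. It gives the time, the measured TCP pose, the force and the opening at its end, in the units of the state.
- ctrl.get_obs(): the state, without advancing time (a new reading comes with each control period).
- vision.get_image(name): name is "scene" or "top"; returns (picture, depth): 384x512x3 uint8, red, green, blue; 384x512 float32, m along the optical axis (not along the pixel's ray), 0 where there is no reading.
- vision.calibration(name): a dict with "fx", "fy", "cx", "cy" (pixels), "rvec" (rotation vector, rad) and "tvec" (3), from world to camera coordinates, as OpenCV has them. Camera axes: x right, y down, z forward; pixel columns grow to the right and rows downward; lengths in m; the calibration is good to about 2 mm. A picture is of the moment at which its call begins. calibration takes no time and is no camera call.
- ctrl.finish_job(): hands the job in, once; it reports no verdict.
The state is a dict: "t": time; "q": joint angles; "dq": joint speeds; "effort": joint torques, N m; "tool_pos": TCP position; "tool_rot": TCP orientation; "contact_force": force on the tool from outside, world axes, zero at the start; "wrist_torque": the same for the moment, N m; "opening": finger opening in m.
Only numpy, scipy, OpenCV 4.12 (cv2) and the standard library are available. Lean on these libraries where they do the work, as an engineer would, in place of code of your own. Each camera call takes 0.05 s, during which the arm holds its last target. There are 200 camera calls.

### The job

Fit the long bearing sleeve, the one with a window in its side, onto the upright stub of the regulator housing: turn it so that its window faces the same way as the stub's spring button and slide it down until it is fully home and the button has popped out through the window, then let go. Leave the short plain sleeve standing where it is.

Things in the scene. Friction and masses are not known exactly. Their poses are not given: they have to be found in the camera images.
- sleeve: Long upright white plastic tube, 90 mm tall, outside 40 mm, bore 34 mm, 50 g, standing on a 4 mm black pad. Origin: centre of its underside, z up the tube. Window in the wall on its +x side, 15 mm wide, 20 to 48 mm above the underside; a rib over it (6 mm wide, 5 mm proud, from 52 mm up to the rim) shows its side from above. Plain on its y sides, for pinching. At least 120 mm from the other sleeve.
- plain_sleeve: Short white plastic tube of the same diameters, 60 mm tall, with no window and no rib, standing on the same pad. Origin: centre of its underside. It must stay standing where it is.
- stub_foot (a point): On the axis of the upright aluminium stub on the fixed brown housing (150 x 100 x 60 mm, dial at its other end): top of the dark 54 mm shoulder, 66 mm above the bench, where the sleeve's underside rests when home. z up the stub, x to the side where the spring button sticks out (away from the dial). Stub 30 mm across, 78 mm tall from here, the last 20 mm tapering to 10 mm across.
- button (a joint): Steel spring button in the stub's side, 6 mm wide, 26 to 43 mm above the shoulder, sloped above, flat below. 0 = fully out (7.5 mm proud of the stub), up to 0.010 m pressed in. The sleeve pushes it in while sliding down (about 5 N); in the last 6 mm it springs out through the window if the window faces it within about 12 degrees.

How it is judged:
At the end, for the whole second after the job is handed in: The long sleeve stands on the stub, upright within 10 degrees and at rest, its underside within 6 mm of the shoulder and its axis within 10 mm of the stub's; the spring button is out through the window (within 1.5 mm of fully out); the plain sleeve is still standing (within 11 degrees) (z of sleeve in the frame of stub_foot between -0.004 and 0.006 m and horizontal distance between sleeve and stub_foot below 0.01 m and angle between sleeve's own z axis and vertical below 0.18 rad and value of joint button below 0.0015 m and linear speed of sleeve below 0.03 m/s and angle between plain_sleeve's own z axis and vertical below 0.2 rad); the robot touches nothing.
It fails at once if the plain sleeve is shifted by more than 30 mm or knocked over (distance of plain_sleeve from where it was at the start of the episode above 0.03 m or angle between plain_sleeve's own z axis and vertical above 0.5 rad).
It also fails if it takes over 38 s, if anything falls off the work surface, if the arm or the gripper's body presses on something with over 40 N, if the wrist force passes 120 N, or if a joint passes its speed limit or range.

## Working session

There is one attempt and no reset: what is moved stays moved. The work goes in short steps, Python scripts to look and compute and a tool call to move; the robot and the scene stay as the last step left them, time stands still between calls to the robot, and variables do not carry over. Pictures are saved under pics/ and viewed, about 8 in all and at most 12, crops included, and the job is handed in when it is done.

Besides the shell and the picture viewer there is one more tool, called after ">>>" as name(argument=value, ...) on one line, values as JSON. jog_arm: Moves the arm, as the interface text tells. Its arguments: {"type":"object","properties":{"deltas":{"type":"array"},"grip_force":{"type":"number"}},"required":["deltas"]}

```bash
ls; mkdir -p pics; cat > h.py <<'E'
import numpy as np, cv2
from scipy.spatial.transform import Rotation as R
from station import ctrl, vision
def grab(n):
    p,d=vision.get_image(n); c=vision.calibration(n); return p,d,c
def cloud(d,c):
    v,u=np.mgrid[:d.shape[0],:d.shape[1]]
    P=np.stack([(u-c['cx'])/c['fx']*d,(v-c['cy'])/c['fy']*d,d],-1)-np.array(c['tvec']).ravel()
    W=P@cv2.Rodrigues(np.array(c['rvec'],float))[0]
    W[d==0]=np.nan; return W
def save(p,f): cv2.imwrite(f,cv2.cvtColor(p,cv2.COLOR_RGB2BGR))
E
python3 - <<'E'
from h import *
print(ctrl.tcp_to_tips, ctrl.get_obs())
for n in ['scene','top']:
    p,d,c=grab(n); save(p,f'pics/{n}1.png'); np.savez(f'{n}1.npz',p=p,d=d,W=cloud(d,c)); print(n,c)
E
```

```text
pics
0.022 {'t': 0.0, 'q': array([ 1.16701156e+00,  5.33332414e-02,  1.61426104e+00,  2.35652766e-05,
        1.47600233e+00, -1.18989010e-01]), 'dq': array([ 0.00015271,  0.00086084, -0.00044209, -0.00020598, -0.0002322 ,
       -0.00111634]), 'effort': array([ 8.64431295e-04, -3.93697894e+01, -3.70169377e+01, -1.60020204e-04,
        7.49001105e-03,  1.45342426e-06]), 'tool_pos': array([0.17536457, 0.59930506, 0.2520973 ]), 'tool_rot': array([-4.45772390e-01, -3.10925815e+00,  3.03085158e-03]), 'contact_force': array([ 0.57751742,  0.38548964, -0.81802425]), 'wrist_torque': array([-0.01768663,  0.00480095,  0.00720446]), 'opening': 0.08542072752367162}
scene {'fx': 429.1561202599296, 'fy': 429.1561202599296, 'cx': 261.011648304047, 'cy': 191.41848553593474, 'rvec': array([ 0.83168205,  2.49473893, -1.17854699]), 'tvec': array([ 0.41304259, -0.17874471,  1.03594309])}
top {'fx': 450.20762244736767, 'fy': 450.20762244736767, 'cx': 255.30697269497094, 'cy': 192.70705762904507, 'rvec': array([ 2.16020658, -2.19608295,  0.10627309]), 'tvec': array([0.01413172, 0.52418237, 1.05079036])}
```

```bash
python3 -c "
import cv2,numpy as np
a=cv2.imread('pics/scene1.png');b=cv2.imread('pics/top1.png')
cv2.imwrite('pics/both1.png',cv2.resize(np.vstack([a,b]),(400,600))) if 0 else None"
```

```text
(no output)
```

View pics/scene1.png

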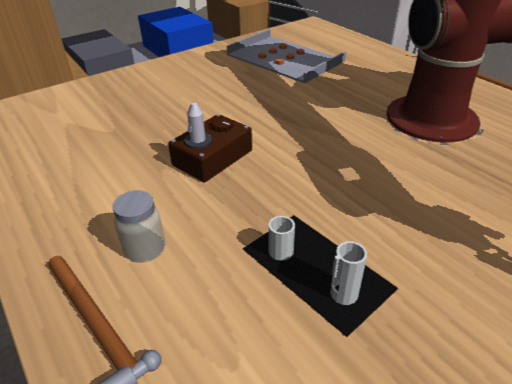

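View pics/top1.png

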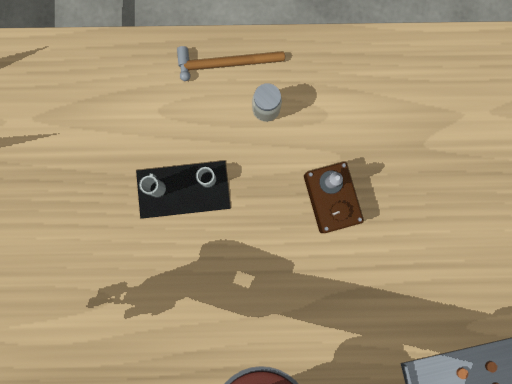

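The scene view shows the long sleeve at about (348,272) with its window on the left, the plain sleeve at (282,238) and the stub at (196,125). In the top view the long sleeve is at (149,185) with the rib near (152,176), the plain sleeve at (206,177), the stub at (330,181) and the dial at (341,211).

```bash
cat >> h.py <<'E'
def onplane(uv,c,z):
    Rm=cv2.Rodrigues(np.array(c['rvec'],float))[0]; t=np.array(c['tvec']).ravel()
    uv=np.atleast_2d(uv).astype(float)
    r=np.c_[(uv[:,0]-c['cx'])/c['fx'],(uv[:,1]-c['cy'])/c['fy'],np.ones(len(uv))]@Rm
    o=-Rm.T@t; return (o+r*((z-o[2])/r[:,2])[:,None])[:,:2]
def circ(P):
    A=np.c_[2*P,np.ones(len(P))]; s=np.linalg.lstsq(A,(P**2).sum(1),rcond=None)[0]
    return s[:2],np.sqrt(s[2]+s[0]**2+s[1]**2)
E
python3 - <<'E'
from h import *
z=np.load('top1.npz');p,d,W=z['p'],z['d'],z['W'];c=vision.calibration('top')
zz=W[...,2]
for nm,(u0,u1,v0,v1),h in [('long',(130,175,165,205),.094),('plain',(185,225,160,195),.064),('shoulder',(310,350,160,200),.066),('stubmid',(310,350,160,200),.11),('stubtip',(310,355,160,200),.142)]:
    s=zz[v0:v1,u0:u1]; m=np.abs(s-h)<.008
    if 'stubtip'==nm: m=s>.13
    v,u=np.nonzero(m); uv=np.c_[u+u0,v+v0]; P=W[uv[:,1],uv[:,0]]
    C,r=circ(onplane(uv,c,h)); print(nm,m.sum(),np.median(P[:,2]),'fit',C,r,'mean',P[:,:2].mean(0),'minmaxmid',(P[:,:2].min(0)+P[:,:2].max(0))/2)
# housing: pts z .052-.066
m=((zz>.045)&(zz<.068)); m[:, :290]=0; m[:,375:]=0; m[:150]=0; m[245:]=0
v,u=np.nonzero(m); q=W[v,u]; print('house z',np.median(q[:,2]))
r=cv2.minAreaRect(onplane(np.c_[u,v],c,.06).astype(np.float32)); print(r, cv2.boxPoints(r))
g=np.vstack([np.hstack([cv2.resize(p[a:a+50,b:b+50],(400,400),interpolation=cv2.INTER_CUBIC) for a,b in [(160,125),(157,308)]])])
save(g,'pics/crop1.png')
z=np.load('scene1.npz');W=z['W'];zz=W[...,2];c=vision.calibration('scene')
for nm,(u0,u1,v0,v1),h in [('long',(325,375,235,275),.094),('plain',(262,302,210,240),.064)]:
    s=zz[v0:v1,u0:u1]; m=np.abs(s-h)<.006
    v,u=np.nonzero(m);C,r=circ(onplane(np.c_[u+u0,v+v0],c,h)); print('scene',nm,m.sum(),C,r)
E
```

```text
long 112 0.09445826084416037 fit [0.54146594 0.24255233] 0.019099747381402264 mean [0.54201115 0.24293052] minmaxmid [0.54349609 0.24309835]
plain 85 0.06432064971719074 fit [0.56272441 0.12059009] 0.01866381109171078 mean [0.56331235 0.1218479 ] minmaxmid [0.56248063 0.1208785 ]
shoulder 1047 0.06156231644240745 fit [ 0.5437429  -0.16890375] 0.036723100000533394 mean [ 0.54165939 -0.16698819] minmaxmid [ 0.54730594 -0.16666342]
stubmid 23 0.10910075235549964 fit [ 0.5444085  -0.16971738] 0.01580874215251051 mean [ 0.54138523 -0.16012093] minmaxmid [ 0.54475101 -0.16215621]
stubtip 101 0.13738312290819188 fit [ 0.54260176 -0.16604401] 0.008626031937107467 mean [ 0.54312736 -0.16689387] minmaxmid [ 0.54331363 -0.16807126]
house z 0.060778062012747554
((0.509288489818573, -0.17565381526947021), (0.1491984724998474, 0.10117018222808838), 14.433094024658203) [[ 0.42443538 -0.14525902]
 [ 0.44965196 -0.24323621]
 [ 0.5941416  -0.20604861]
 [ 0.568925   -0.10807142]]
scene long 325 [0.54441764 0.24449294] 0.01906221234195914
scene plain 230 [0.56544575 0.12288625] 0.01874958082730244
```

View pics/crop1.png

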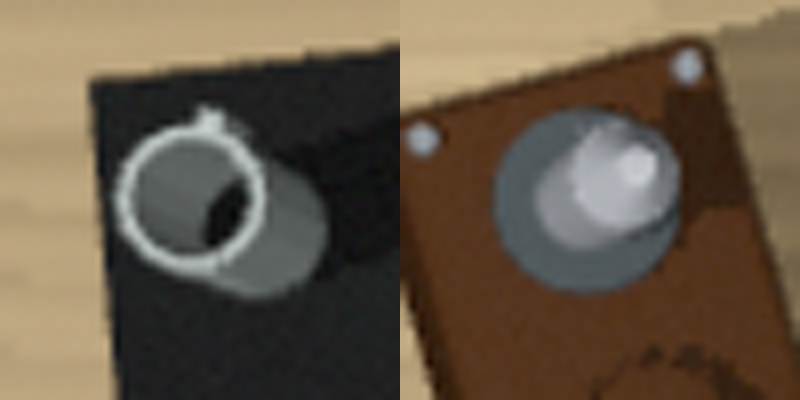

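```bash
python3 - <<'E'
from h import *
for n,box,C in [('top',(130,175,165,205),(.5415,.2426)),('scene',(325,375,235,275),(.5444,.2445))]:
    z=np.load(f'{n}1.npz');p,W=z['p'],z['W'];c=vision.calibration(n);u0,u1,v0,v1=box
    m=np.abs(W[v0:v1,u0:u1,2]-.094)<.008
    v,u=np.nonzero(m);P=onplane(np.c_[u+u0,v+v0],c,.094)-C; r=np.hypot(*P.T);k=(r>.0215)&(r<.028)
    print(n,k.sum(),np.degrees(np.arctan2(*P[k].mean(0)[::-1])),P[k].round(4).tolist()[:12])
c=vision.calibration('top')
print('shoulder',onplane([308+188/8-.5,157+200/8-.5],c,.066),'tip',onplane([308+238/8-.5,157+165/8-.5],c,.144))
# scene: shoulder / stub pixels from depth
z=np.load('scene1.npz');W=z['W'];p=z['p'];s=W[95:160,170:225]
for lo,hi in [(.075,.12),(.135,.15)]:
    m=(s[...,2]>lo)&(s[...,2]<hi);q=s[m];print('scene stub',m.sum(),q.mean(0),[circ(q[:,:2])])
c=vision.calibration('scene')
hs=cv2.cvtColor(p,cv2.COLOR_RGB2HSV)[120:160,175:220]
m=(hs[...,1]<90)&(hs[...,2]<140)&(W[120:160,175:220,2]>.05)&(W[120:160,175:220,2]<.072)
v,u=np.nonzero(m);print('shoulder scene',m.sum(),cv2.minEnclosingCircle(onplane(np.c_[u+175,v+120],c,.066).astype(np.float32)))
E
```

```text
top 6 -13.296445010180198 [[0.0245, -0.0019], [0.0223, -0.0019], [0.0222, -0.0041], [0.0222, -0.0064], [0.0221, -0.0086], [0.0199, -0.0086]]
scene 68 18.526467241762557 [[-0.012, -0.0195], [-0.0131, -0.0186], [-0.0142, -0.0178], [-0.0073, -0.0206], [-0.0084, -0.0198], [-0.0172, -0.0131], [-0.0183, -0.0123], [-0.0194, -0.0115], [-0.0027, -0.0217], [-0.0202, -0.0085], [-0.0213, -0.0076], [-0.021, -0.0055]]
shoulder [[ 0.54356597 -0.16870024]] tip [[ 0.54387815 -0.16847478]]
scene stub 323 [ 0.54961652 -0.15865822  0.09816666] [(array([ 0.54596214, -0.16750084]), np.float64(0.013393275806342751))]
scene stub 54 [ 0.54588189 -0.16501901  0.13960763] [(array([ 0.5454061, -0.1659582]), np.float64(0.005382485785744107))]
shoulder scene 273 ((0.5364209413528442, -0.16227388381958008), 0.06042187660932541)
```

```bash
cat >> h.py <<'E'
def need(pos,jaw):
    "tool-frame turn about (x,y,z) and shift (cm) from measured pose to pos, pointing down, tool y at jaw deg"
    o=ctrl.get_obs(); A=R.from_rotvec(o['tool_rot']); j=np.radians(jaw)
    y=np.array([np.cos(j),np.sin(j),0]); z=np.array([0,0,-1.]); B=R.from_matrix(np.c_[np.cross(y,z),y,z])
    dw=np.array(pos)-o['tool_pos']
    print('turn',(A.inv()*B).as_rotvec().round(4),'shift old axes',(A.inv().apply(dw)*100).round(2),'after turn',(B.inv().apply(dw)*100).round(2),'t',o['t'],'f',o['contact_force'].round(1),'op',o['opening'])
E
python3 -c "
from h import *
need((.543,.2435,.18),76.5)"
```

```text
turn [-0.0018 -0.0003 -0.0492] shift old axes [-45.28 -23.81   7.25] after turn [-44.05 -26.02   7.22] t 0.1 f [1.1 0.3 0.6] op 0.08516671340716132
```

>>> jog_arm(deltas=[[0, 0, -0.049, 0, 0, 0, 1], [0, 0, 0, -2.8, -1.65, 0, 1], [0, 0, 0, -2.8, -1.65, 0, 1], [0, 0, 0, -2.8, -1.65, 0, 1], [0, 0, 0, -2.8, -1.65, 0, 1], [0, 0, 0, -2.8, -1.65, 0, 1], [0, 0, 0, -2.8, -1.65, 0, 1], [0, 0, 0, -2.8, -1.65, 0, 1], [0, 0, 0, -2.8, -1.65, 0, 1], [0, 0, 0, -2.8, -1.65, 0, 1], [0, 0, 0, -2.8, -1.65, 0, 1], [0, 0, 0, -2.8, -1.65, 0, 1]])

```text
t: 1.1
tool_pos: [0.4333, 0.3499, 0.2528]
tool_rot: [-0.37, -3.119, 0.001]
contact_force: [1.0, 0.6, 0.6]
opening: 0.0855
```

>>> jog_arm(deltas=[[0, 0, 0, -2.6, -1.6, 0, 1], [0, 0, 0, -2.6, -1.6, 0, 1], [0, 0, 0, -2.6, -1.6, 0, 1], [0, 0, 0, -2.6, -1.6, 0, 1], [0, 0, 0, -2.6, -1.6, 0, 1], [0, 0, 0, 0, 0, 1.5, 1], [0, 0, 0, 0, 0, 1.5, 1], [0, 0, 0, 0, 0, 1.5, 1], [0, 0, 0, 0, 0, 1, 1], [0, 0, 0, 0, 0, 0, 1], [0, 0, 0, 0, 0, 0, 1]])

```text
t: 2.02
tool_pos: [0.5398, 0.2432, 0.1975]
tool_rot: [-0.369, -3.118, 0.001]
contact_force: [1.1, 1.1, -0.6]
opening: 0.0855
```

```bash
python3 -c "
from h import *
need((.543,.2435,.065),76.5);print(ctrl.get_obs()['tool_pos'])
p,d,c=grab('top');q,_,_=grab('scene')
save(np.hstack([cv2.resize(p[140:220,100:200],(400,320)),cv2.resize(q[190:310,280:430],(400,320))]),'pics/pre.png')"
```

```text
turn [-0.0009 -0.0016  0.    ] shift old axes [-0.32  0.12 13.25] after turn [-0.3   0.1  13.25] t 2.0167 f [ 1.1  1.1 -0.6] op 0.08549450976958911
[0.53982407 0.24319011 0.19747044]
```

View pics/pre.png

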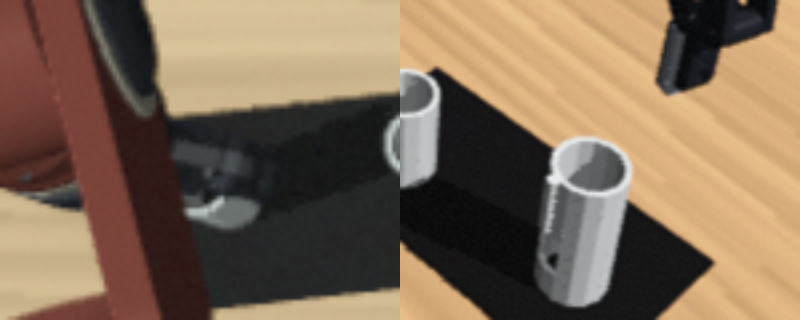

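>>> jog_arm(deltas=[[0, 0, 0, -0.3, 0.1, 2, 1], [0, 0, 0, 0, 0, 2.5, 1], [0, 0, 0, 0, 0, 2.5, 1], [0, 0, 0, 0, 0, 2, 1], [0, 0, 0, 0, 0, 1.5, 1], [0, 0, 0, 0, 0, 1.2, 1], [0, 0, 0, 0, 0, 1.0, 1], [0, 0, 0, 0, 0, 0, 1], [0, 0, 0, 0, 0, 0, 1]])

```text
t: 2.87
tool_pos: [0.5439, 0.2437, 0.0717]
tool_rot: [0.369, 3.119, 0.0]
contact_force: [0.5, 0.7, -0.4]
opening: 0.0854
```

>>> jog_arm(deltas=[[0, 0, 0, 0, 0, 0, 0.6], [0, 0, 0, 0, 0, 0, 0.5], [0, 0, 0, 0, 0, 0, 0.45], [0, 0, 0, 0, 0, 0, 0.3], [0, 0, 0, 0, 0, 0, 0.3], [0, 0, 0, 0, 0, 0, 0.3], [0, 0, 0, 0, 0, 0, 0.3], [0, 0, 0, 0, 0, 0, 0.3]], grip_force=30)

```text
t: 3.53
tool_pos: [0.5441, 0.2436, 0.0721]
tool_rot: [0.369, 3.119, 0.001]
contact_force: [-0.2, 0.2, 4.7]
opening: 0.0398
```

>>> jog_arm(deltas=[[0, 0, 0, 0, 0, -0.5, 0.3], [0, 0, 0, 0, 0, -1.0, 0.3], [0, 0, 0, 0, 0, -1.5, 0.3], [0, 0, 0, 0, 0, -2.5, 0.3], [0, 0, 0, 0, 0, -2.5, 0.3], [0, 0, 0, 0, 0, -2.5, 0.3], [0, 0, 0, 0, 0, -2.5, 0.3], [0, 0, 0, 0, 0, -2.5, 0.3], [0, 0, 0, 0, 0, -1.5, 0.3], [0, 0, 0, 0, 0, 0, 0.3], [0, 0, 0, 0, 0, 0, 0.3]])

```text
t: 4.45
tool_pos: [0.5438, 0.2436, 0.2423]
tool_rot: [0.369, 3.118, 0.001]
contact_force: [-0.4, 1.0, -0.7]
opening: 0.0392
```

>>> jog_arm(deltas=[[0, 0, -0.08, 0, 0, 0, 0.3], [0, 0, -0.08, 0, 0, 0, 0.3], [0, 0, -0.08, 0, 0, 0, 0.3], [0, 0, -0.08, 0, 0, 0, 0.3], [0, 0, -0.08, 0, 0, 0, 0.3], [0, 0, -0.09, 0, 0, 0, 0.3], [0, 0, 0, 0, 0, 0, 0.3], [0, 0, 0, 0, 0, 0, 0.3]])

```text
t: 5.12
tool_pos: [0.5426, 0.2432, 0.2391]
tool_rot: [0.394, -3.113, 0.001]
contact_force: [0.4, 0.5, -1.0]
opening: 0.0393
```

```bash
python3 -c "
from h import *
need((.5455,-.1677,.24),104.4);print(ctrl.get_obs()['tool_pos'])"
```

```text
turn [-0.0002 -0.0035  0.0006] shift old axes [  9.96 -39.87  -0.05] after turn [  9.94 -39.87  -0.09] t 5.1167 f [ 0.4  0.5 -1. ] op 0.039346380897217745
[0.54260446 0.24320446 0.23911489]
```

>>> jog_arm(deltas=[[0, 0, 0, 0.3, -1.2, 0, 0.3], [0, 0, 0, 0.6, -2.4, 0, 0.3], [0, 0, 0, 0.7, -2.8, 0, 0.3], [0, 0, 0, 0.7, -2.8, 0, 0.3], [0, 0, 0, 0.7, -2.8, 0, 0.3], [0, 0, 0, 0.7, -2.8, 0, 0.3], [0, 0, 0, 0.7, -2.8, 0, 0.3], [0, 0, 0, 0.7, -2.8, 0, 0.3], [0, 0, 0, 0.7, -2.8, 0, 0.3], [0, 0, 0, 0.7, -2.8, 0, 0.3]])

```text
t: 5.95
tool_pos: [0.5453, -0.0266, 0.2409]
tool_rot: [0.395, -3.116, 0.0]
contact_force: [-0.8, 0.2, -0.4]
opening: 0.0393
```

>>> jog_arm(deltas=[[0, 0, 0, 0.7, -2.8, 0, 0.3], [0, 0, 0, 0.7, -2.8, 0, 0.3], [0, 0, 0, 0.7, -2.8, 0, 0.3], [0, 0, 0, 0.6, -2.6, 0, 0.3], [0, 0, 0, 0.4, -1.8, 0, 0.3], [0, 0, 0, 0.3, -1.0, 0, 0.3], [0, 0, 0, 0, 0, 0, 0.3], [0, 0, 0, 0, 0, 0, 0.3]])

```text
t: 6.62
tool_pos: [0.5474, -0.1667, 0.241]
tool_rot: [0.396, -3.116, -0.001]
contact_force: [0.5, 0.4, -0.1]
opening: 0.0403
```

```bash
python3 -c "
from h import *
need((.5455,-.1677,.24),104.4);print(ctrl.get_obs()['tool_pos'])
p,d,c=grab('top');q,e,k=grab('scene')
np.savez('s2.npz',p=p,d=d,W=cloud(d,c),q=q,WS=cloud(e,k))
save(np.hstack([cv2.resize(p[130:240,280:380],(350,385)),cv2.resize(q[60:180,140:260],(440,385),interpolation=cv2.INTER_CUBIC)[:,:440]]),'pics/over.png')"
```

```text
turn [ 0.0009 -0.0004  0.0015] shift old axes [ 0.21 -0.05  0.1 ] after turn [ 0.21 -0.05  0.1 ] t 6.6167 f [ 0.5  0.4 -0.1] op 0.04025144429345717
[ 0.54739336 -0.16667234  0.24096304]
```

View pics/over.png

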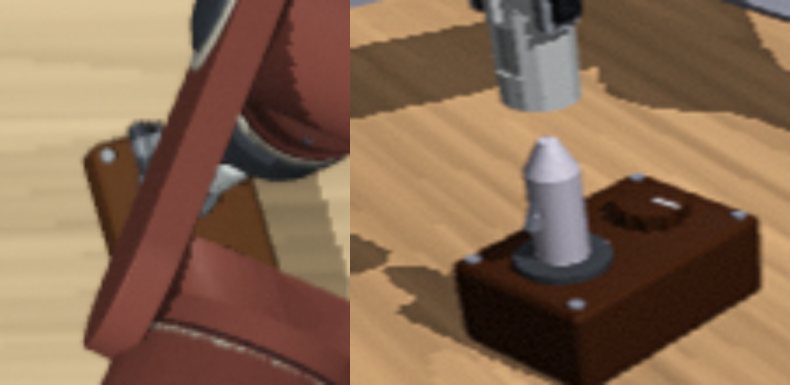

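The sleeve hangs above the stub, with its window and the button both on the left in the scene view. Its lower edge centre (539,100 in the crop) lies on the stub's extended axis. Next I check the offset in depth.

```bash
python3 - <<'E'
from h import *
from scipy.optimize import least_squares
W=np.load('s2.npz')['WS'][60:180,140:260].reshape(-1,3)
def fit(lo,hi,r):
    q=W[(W[:,2]>lo)&(W[:,2]<hi)&(np.hypot(W[:,0]-.546,W[:,1]+.167)<.035)]
    s=least_squares(lambda p:np.hypot(q[:,0]-p[0],q[:,1]-p[1])-r,q[:,:2].mean(0)-[.01,.01],loss='soft_l1',f_scale=.001)
    print(lo,len(q),s.x.round(4),np.abs(s.fun).mean().round(4),'zmin',q[:,2].min().round(3))
fit(.072,.09,.015);fit(.09,.12,.015);fit(.155,.185,.02);fit(.18,.2,.02);fit(.185,.21,.02)
E
```

```text
0.072 119 [ 0.5438 -0.1696] 0.0009 zmin 0.072
0.09 224 [ 0.5445 -0.1695] 0.0012 zmin 0.09
0.155 149 [ 0.545  -0.1668] 0.0009 zmin 0.172
0.18 266 [ 0.5445 -0.1663] 0.0011 zmin 0.18
0.185 327 [ 0.5443 -0.1662] 0.0011 zmin 0.185
```

>>> jog_arm(deltas=[[0, 0, 0, 0.15, -0.17, 0, 0.3], [0, 0, 0, 0, 0, 0.8, 0.3], [0, 0, 0, 0, 0, 0.8, 0.3], [0, 0, 0, 0, 0, 0.7, 0.3], [0, 0, 0, 0, 0, 0.6, 0.3], [0, 0, 0, 0, 0, 0.6, 0.3], [0, 0, 0, 0, 0, 0.6, 0.3], [0, 0, 0, 0, 0, 0.4, 0.3], [0, 0, 0, 0, 0, 0, 0.3]])

```text
t: 7.47
tool_pos: [0.5462, -0.1684, 0.1948]
tool_rot: [0.398, -3.114, -0.002]
contact_force: [-0.0, 1.3, -0.9]
opening: 0.0396
```

>>> jog_arm(deltas=[[0, 0, 0, 0, 0, 0.3, 0.3], [0, 0, 0, 0, 0, 0.3, 0.3], [0, 0, 0, 0, 0, 0.3, 0.3], [0, 0, 0, 0, 0, 0, 0.3]])

```text
t: 7.8
tool_pos: [0.5465, -0.1686, 0.1867]
tool_rot: [0.398, -3.116, -0.001]
contact_force: [-0.4, -0.2, -0.2]
opening: 0.0397
```

>>> jog_arm(deltas=[[0, 0, 0, 0, 0, 0.4, 0.3], [0, 0, 0, 0, 0, 0.4, 0.3], [0, 0, 0, 0, 0, 0.4, 0.3], [0, 0, 0, 0, 0, 0.4, 0.3], [0, 0, 0, 0, 0, 0.4, 0.3], [0, 0, 0, 0, 0, 0, 0.3]])

```text
t: 8.3
tool_pos: [0.5473, -0.1685, 0.167]
tool_rot: [-0.398, 3.115, 0.0]
contact_force: [2.0, 1.4, 0.2]
opening: 0.0397
```

>>> jog_arm(deltas=[[0, 0, 0, 0, 0, 0.4, 0.3], [0, 0, 0, 0, 0, 0.4, 0.3], [0, 0, 0, 0, 0, 0.4, 0.3], [0, 0, 0, 0, 0, 0.4, 0.3], [0, 0, 0, 0, 0, 0.4, 0.3], [0, 0, 0, 0, 0, 0, 0.3]])

```text
t: 8.8
tool_pos: [0.5463, -0.1685, 0.1458]
tool_rot: [0.398, -3.115, -0.001]
contact_force: [3.7, 0.3, -2.4]
opening: 0.0399
```

>>> jog_arm(deltas=[[0, 0, 0, 0, 0, 0.3, 0.3], [0, 0, 0, 0, 0, 0.3, 0.3], [0, 0, 0, 0, 0, 0.2, 0.3], [0, 0, 0, 0, 0, 0, 0.3]])

```text
t: 9.13
tool_pos: [0.5451, -0.1685, 0.1376]
tool_rot: [0.398, -3.111, -0.002]
contact_force: [0.1, 0.2, -1.0]
opening: 0.0393
```

>>> jog_arm(deltas=[[0, 0, 0, 0, 0, 0.2, 0.3], [0, 0, 0, 0, 0, 0.1, 0.3], [0, 0, 0, 0, 0, 0, 0.3], [0, 0, 0, 0, 0, 0, 0.3]])

```text
t: 9.47
tool_pos: [0.5464, -0.1687, 0.136]
tool_rot: [0.398, -3.115, -0.0]
contact_force: [-0.3, 0.6, -1.2]
opening: 0.0393
```

```bash
python3 -c "
from h import *
o=ctrl.get_obs();print(o['t'],o['tool_pos'],o['contact_force'])
q,e,k=grab('scene')
save(cv2.resize(q[80:185,150:260],(660,600),interpolation=cv2.INTER_CUBIC),'pics/home.png')"
```

```text
9.4667 [ 0.54643075 -0.16867107  0.13600005] [-0.29671392  0.61403396 -1.22607463]
```

View pics/home.png

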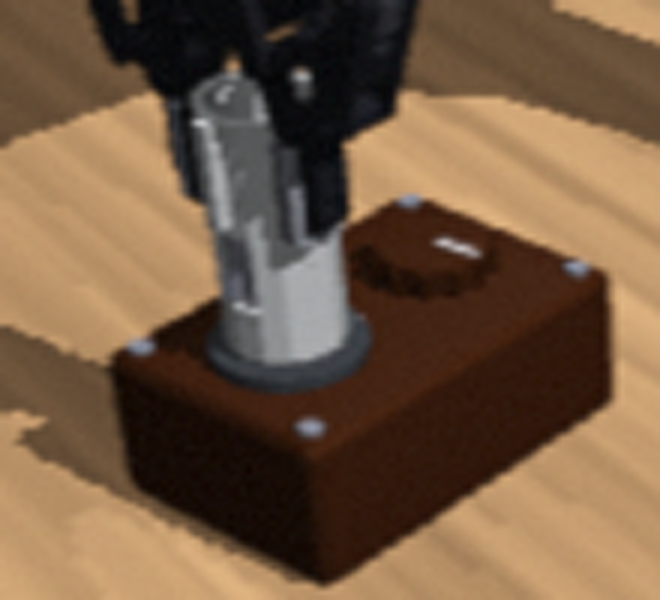

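The sleeve sits on the shoulder (bottom edge at about (290,355)). The window faces the button at (238,270), and the side force has dropped to zero. I'll seat it gently before releasing.

>>> jog_arm(deltas=[[0, 0, 0, 0, 0, 0.1, 0.3], [0, 0, 0, 0, 0, 0.1, 0.3], [0, 0, 0, 0, 0, 0, 0.3], [0, 0, 0, 0, 0, 0, 0.3]])

```text
t: 9.85
tool_pos: [0.5468, -0.1686, 0.1343]
tool_rot: [0.398, -3.116, 0.0]
contact_force: [0.6, 0.8, -0.8]
opening: 0.0393
```

>>> jog_arm(deltas=[[0, 0, 0, 0, 0, 0.1, 0.3], [0, 0, 0, 0, 0, 0.1, 0.3], [0, 0, 0, 0, 0, 0, 0.3], [0, 0, 0, 0, 0, 0, 0.3]])

```text
t: 10.18
tool_pos: [0.5471, -0.1687, 0.1341]
tool_rot: [-0.398, 3.116, -0.0]
contact_force: [-3.7, 0.6, 7.9]
opening: 0.0395
```

Contact with the shoulder: 7.9 N upward at the predicted height. Now I release, rise and check.

>>> jog_arm(deltas=[[0, 0, 0, 0, 0, 0, 0.6], [0, 0, 0, 0, 0, 0, 0.8], [0, 0, 0, 0, 0, 0, 1], [0, 0, 0, 0, 0, 0, 1], [0, 0, 0, 0, 0, 0, 1], [0, 0, 0, 0, 0, 0, 1], [0, 0, 0, 0, 0, -0.5, 1], [0, 0, 0, 0, 0, -1.5, 1], [0, 0, 0, 0, 0, -2.5, 1], [0, 0, 0, 0, 0, -2.5, 1], [0, 0, 0, 0, 0, -2.5, 1], [0, 0, 0, 0, 0, -2.5, 1]])

```text
t: 11.18
tool_pos: [0.5467, -0.1686, 0.2538]
tool_rot: [-0.398, 3.116, -0.0]
contact_force: [0.3, -0.0, -0.5]
opening: 0.0855
```

>>> jog_arm(deltas=[[0, 0, 0, 0, 0, -1, 1], [0, 0, 0, 0, 0, 0, 1], [0, 0, 0, 0, 0, 0, 1], [0, 0, 0, 0, 0, 0, 1]])

```text
t: 11.52
tool_pos: [0.546, -0.1683, 0.2601]
tool_rot: [0.398, -3.114, -0.003]
contact_force: [-0.8, -1.3, -0.3]
opening: 0.0853
```

```bash
python3 -c "
from h import *
q,e,k=grab('scene');W=cloud(e,k)[80:185,150:260].reshape(-1,3)
m=(np.hypot(W[:,0]-.545,W[:,1]+.168)<.03)&(W[:,2]>.1)&(W[:,2]<.18);print('rim z',np.percentile(W[m,2],[50,95,99]))
save(np.hstack([cv2.resize(q[80:185,150:240],(500,583),interpolation=cv2.INTER_CUBIC),cv2.resize(q[200:300,250:350],(290,583))]),'pics/end.png')"
```

```text
rim z [0.13785468 0.15542479 0.1560319 ]
```

View pics/end.png

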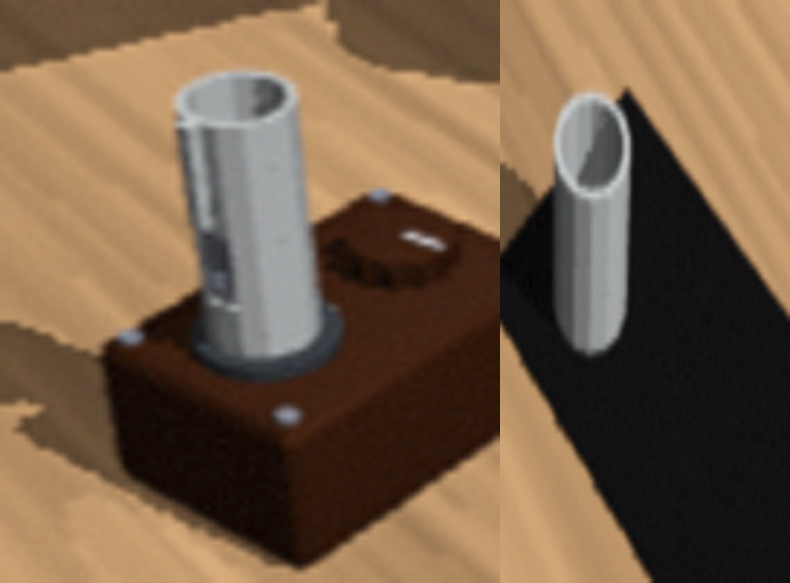

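The sleeve stands upright on the shoulder with its rim at z = 0.156, as it should be when home. Something steel-coloured shows in the window at (217,275), and the plain sleeve is still standing. One numeric check that the button is out.

```bash
python3 -c "
from h import *
q,e,k=grab('scene');W=cloud(e,k)[80:185,150:240]
a=np.radians(14.4);X=W[...,:2]-[.5453,-.1675]
r=X@[np.cos(a),np.sin(a)];l=X@[-np.sin(a),np.cos(a)]
m=(W[...,2]>.084)&(W[...,2]<.118)&(abs(l)<.009)&(r>0)&(r<.04)
v,u=np.nonzero(m)
for i in range(len(v)): print(v[i],u[i],(np.array([r[v[i],u[i]],l[v[i],u[i]],W[v[i],u[i],2]])*1e3).round(1),q[80+v[i],150+u[i]])
g=cv2.resize(q[115:145,180:215],(700,600),interpolation=cv2.INTER_NEAREST);save(g,'pics/win.png')"
```

```text
41 37 [ 19.1  -2.4 114.6] [105 107 109]
41 38 [ 18.1  -0.7 114.7] [91 93 95]
41 39 [ 16.8   0.6 114.6] [88 89 90]
41 40 [ 17.8   4.7 116.5] [102 103 104]
41 41 [ 17.    6.6 116.8] [128 129 130]
41 42 [ 16.5   8.8 117.4] [139 142 141]
42 39 [ 19.7   3.7 114.9] [80 81 83]
42 40 [ 18.7   5.4 115. ] [ 95  96 100]
42 41 [ 18.2   7.6 115.6] [125 127 127]
42 42 [ 16.8   8.8 115.4] [139 139 141]
42 43 [ 14.4   8.9 114.3] [139 140 141]
43 39 [ 13.   -4.7 106.6] [60 60 65]
43 40 [ 14.2  -0.4 108.7] [74 74 79]
43 41 [ 12.7   0.7 108.4] [112 113 116]
43 42 [ 16.5   8.1 112.8] [138 139 140]
44 39 [ 14.7  -3.1 105.7] [53 53 59]
44 40 [ 12.   -3.3 104.4] [57 57 62]
44 41 [ 13.2   0.9 106.5] [104 104 106]
44 42 [ 16.    7.1 110.1] [141 141 142]
45 39 [ 15.3  -2.8 103.9] [53 54 61]
45 40 [ 14.5  -0.8 104.3] [54 54 60]
45 41 [ 13.6   1.  104.5] [100 101 103]
45 42 [ 14.9   5.4 106.8] [135 137 139]
45 43 [ 15.    8.5 107.9] [139 141 141]
46 39 [ 16.1  -2.2 102.3] [52 53 58]
46 40 [ 16.    0.7 103.4] [51 51 56]
46 41 [ 12.2  -1.1 100.9] [90 91 93]
46 42 [ 16.1   6.5 105.6] [127 127 130]
46 43 [ 15.5   8
[... 1329 characters left out ...]
41]
52 44 [14.4  8.1 92.1] [138 138 141]
53 37 [18.3 -8.3 85.5] [91 92 92]
53 38 [17.3 -6.6 85.7] [104 105 106]
53 39 [15.3 -6.  84.9] [94 94 95]
53 42 [12.8 -0.  86. ] [109 110 112]
53 43 [17.1  8.  91.2] [134 135 137]
54 38 [18.5 -5.5 84.4] [133 134 135]
54 39 [18.  -3.  85.2] [132 134 134]
54 40 [16.8 -1.6 85.1] [ 96  98 101]
54 41 [15.8  0.2 85.3] [100 102 103]
54 42 [14.1  1.1 84.8] [115 115 117]
54 43 [16.7  7.1 88.4] [133 135 136]
54 44 [13.8  6.7 86.8] [136 137 139]
55 40 [19.6  1.4 85.4] [106 108 109]
55 41 [17.6  2.  84.6] [140 144 143]
55 42 [17.3  4.6 85.5] [155 160 158]
55 43 [17.4  7.5 86.7] [144 147 148]
55 44 [15.2  7.9 85.7] [137 139 141]
56 43 [17.5  7.3 84.3] [127 128 130]
```

View pics/win.png

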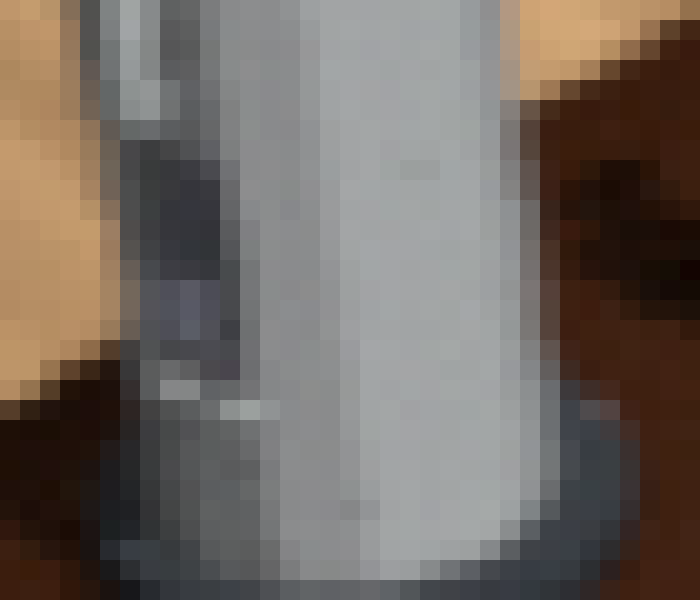

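The button shows in the window. Its sloped profile runs from about 14 mm from the axis at z = 0.106 to 20–21 mm at z = 0.094–0.097, while the bare stub would read 15 mm, so it is out. Handing in.

```bash
python3 -c "
from h import *
print(ctrl.finish_job())"
```

```text
the job is handed in; nothing more can be done
None
```

I fitted the long sleeve onto the stub: pinched it on its plain sides, turned it about 28° so the window faced the button, slid it down to the shoulder, let go and lifted clear. I handed it in at about 11.6 s, and no verdict was reported.

- **Sleeve home:** the shoulder pushed back with 7.9 N at the height I had predicted. After release the rim measured z = 0.156 m, exactly 66 + 90 mm. I judged it upright and centred by eye in the last picture and did not measure tilt or offset again.
- **Button out:** the side force rose to 3.7 N on the way down and fell to zero near the end. In the window, depth readings on the button reach about 20–21 mm from the axis; fully out would be 22.5 mm. That reading is coarse (a few pixels, about 2 mm noise), so it alone cannot confirm the 1.5 mm limit.
- **Plain sleeve:** still standing in the last picture, and no move came near it. I did not re-measure its position.
- **Disagreement:** the two cameras differed by about 2–3 mm in position. I averaged them and corrected with a direct sleeve-to-stub comparison above the stub.

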